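# Clear the walnut cracker and shut the shell well

### The job

The walnuts are cracked: take the hand brush and sweep all five half-shells off the bed of the nutcracker box into the shell well at its right end, using the brush and keeping your fingers off the shells. Then stand the brush back on the worktop on its bristles, and slide the loose wooden lid into its grooves over the well from the open right end until it is fully home. Leave the bowl of nuts, the mug and the pepper mill where they stand.

Things in the scene. Friction and masses are not known exactly. Their poses are not given: they have to be found in the camera images.
- station: fixed wooden nutcracker box, 322 (y) x 251 mm (x), rim 80 high. Origin on the worktop below the middle of the bed's width (x) and of the box's length (y); x away from the robot within 0.15 rad, y left, z up. Rails stand 15 above the bed at its front (x -101..-85), left (y 147..161) and rear (x 85..150, a shelf with the cracker on it). The well is at the right (-y) end
- bed_mid (a point): middle of the pale level bed, on its surface (65 mm above the worktop); axes as the station's. The bed is 170 mm (x) by 190 mm (y); its right edge (y=-95 here) has no rim and drops straight into the shell well
- well_floor (a point): middle of the shell well's dark floor, 57 mm below the bed's surface; axes as the station's. The open-topped well is 170 mm (x) by 108 mm (y). Its 10 mm thick right wall rises only to 55.5 mm above the worktop, so that the lid passes over it
- groove_mouth (a point): open right end of the lid grooves, midway between them, at the height of the ledges (56 mm above the worktop); axes as the station's. The grooves run along y in the front and rear rails beside the well: 8 mm deep, bottoms 186 mm apart (x=-93 and 93), 11.5 mm high from ledge to lip; the lip's top is the rim. They end at the bed's side wall, y=118 here
- cracker_lever (a point): top of the wooden grip of the steel nutcracker's lever, the highest point of the box, leaning left. The cracker is fixed to the rear shelf, stays open and is not used; all of it lies 90 mm or more behind the bed's middle line (station x=0)
- lid_seat (a point): where the lid's origin lies when the lid is fully home, on the ledges 56 mm above the worktop and 59 mm inward (y) from groove_mouth; axes as the station's, with which the lid's axes are then aligned
- shell_lid: loose wooden slab 182 (x) x 117 (y) x 8 mm, 0.13 to 0.21 kg, with a darker upright rib on its middle: 76 along x, 14 wide in y, top 32 above the underside. Origin: middle of the underside. The +y edge (corners chamfered 6 mm) goes in first. Starts flat on the worktop right of the box, that edge towards it within 0.5 rad. In the grooves it has 2 mm play each side and 3.5 in height
- bench_brush: wooden hand brush, 0.10 to 0.17 kg, standing on stiff, unbending bristles left of the box. Origin: middle of the bristles' underside; z up; handle to -x, towards the robot within 0.4 rad. Bristle block 130 (x) x 24 mm (y), z 0..38; wooden back 138 x 30, z 38..58, to be gripped across y; round handle 20 thick at z 50 from x -69 to -153; centre of mass x -7, z 32
- shell_1: walnut half-shell, brown and wrinkled, a hollow dome 38 x 33 mm and 17 mm high, about 12 g; origin in the middle of its flat open side, z towards the dome. It starts dome up on the bed, at least 30 mm clear of the bed's left rail
- shell_2: walnut half-shell, brown and wrinkled, a hollow dome 38 x 33 mm and 17 mm high, about 12 g; origin in the middle of its flat open side, z towards the dome. It starts dome up on the bed, at least 30 mm clear of the bed's left rail
- shell_3: walnut half-shell, brown and wrinkled, a hollow dome 38 x 33 mm and 17 mm high, about 12 g; origin in the middle of its flat open side, z towards the dome. It starts dome up on the bed, at least 30 mm clear of the bed's left rail
- shell_4: walnut half-shell, brown and wrinkled, a hollow dome 38 x 33 mm and 17 mm high, about 12 g; origin in the middle of its flat open side, z towards the dome. It starts dome up on the bed, at least 30 mm clear of the bed's left rail
- shell_5: walnut half-shell, brown and wrinkled, a hollow dome 38 x 33 mm and 17 mm high, about 12 g; origin in the middle of its flat open side, z towards the dome. It starts dome up on the bed, at least 30 mm clear of the bed's left rail
- nut_bowl: blue bowl of whole walnuts, 124 mm across and 68 mm high, behind the box at the left; origin in the middle of its underside. Leave it alone
- mug: green mug, 81 x 117 x 94 mm, on the worktop behind the box at the right; origin in the middle of its underside. Leave it alone
- mill: dark wooden pepper mill, 58 mm across, 170 mm high, on the worktop behind the box at the right; origin in the middle of its underside. Leave it alone
Not all that is in view belongs to the job. Leave any purple look-alike of the shell_1 alone.

How it is judged:
On the way, in this order (a step that is already met when the one before it is completed fails the run):
1. the hand brush is picked up off the worktop (height (world z) of bench_brush above 0.03 m), for 0.1 s.
2. all five half-shells lie in the well, while the brush is still held above the worktop (x of shell_1 in the frame of well_floor between -0.088 and 0.088 m and y of shell_1 in the frame of well_floor between -0.058 and 0.058 m and z of each of shell_1, shell_2, shell_3, shell_4, shell_5 in the frame of well_floor below 0.047 m and x of shell_2 in the frame of well_floor between -0.088 and 0.088 m and y of shell_2 in the frame of well_floor between -0.058 and 0.058 m and x of shell_3 in the frame of well_floor between -0.088 and 0.088 m and y of shell_3 in the frame of well_floor between -0.058 and 0.058 m and x of shell_4 in the frame of well_floor between -0.088 and 0.088 m and y of shell_4 in the frame of well_floor between -0.058 and 0.058 m and x of shell_5 in the frame of well_floor between -0.088 and 0.088 m and y of shell_5 in the frame of well_floor between -0.058 and 0.058 m and height (world z) of bench_brush above 0.03 m), for 0.1 s.
3. the brush stands on the worktop on its bristles, let go (height (world z) of bench_brush below 0.008 m and angle between bench_brush's own z axis and vertical below 0.1 rad and contact force between the fingers and bench_brush below 0.1 N), for 0.2 s.
4. the lid is fully home over the well (distance between shell_lid and lid_seat below 0.006 m and angle between the y axis of shell_lid and the y axis of station, either way round below 0.04 rad), for 0.2 s.
At the end, for the whole second after the job is handed in: All five half-shells lie in the well, under 47 mm above its floor; the brush stands on the worktop on its bristles (within 8 mm and 0.1 rad), let go; the lid is fully home in its grooves (origin within 6 mm of the seat, square within 0.04 rad), let go; all at rest (all of step 3 and all of step 4 and x of shell_1 in the frame of well_floor between -0.088 and 0.088 m and y of shell_1 in the frame of well_floor between -0.058 and 0.058 m and z of each of shell_1, shell_2, shell_3, shell_4, shell_5 in the frame of well_floor below 0.047 m and x of shell_2 in the frame of well_floor between -0.088 and 0.088 m and y of shell_2 in the frame of well_floor between -0.058 and 0.058 m and x of shell_3 in the frame of well_floor between -0.088 and 0.088 m and y of shell_3 in the frame of well_floor between -0.058 and 0.058 m and x of shell_4 in the frame of well_floor between -0.088 and 0.088 m and y of shell_4 in the frame of well_floor between -0.058 and 0.058 m and x of shell_5 in the frame of well_floor between -0.088 and 0.088 m and y of shell_5 in the frame of well_floor between -0.058 and 0.058 m and linear speed of each of bench_brush, shell_lid below 0.02 m/s and contact force between the fingers and shell_lid below 0.1 N); the robot touches nothing.
It fails at once if the fingers press on a half-shell (over 1 N) (contact force between the fingers and shell_1 above 1 N or contact force between the fingers and shell_2 above 1 N or contact force between the fingers and shell_3 above 1 N or contact force between the fingers and shell_4 above 1 N or contact force between the fingers and shell_5 above 1 N).
It fails at once if the bowl of nuts, the mug or the mill is moved by more than 20 mm (distance of any of nut_bowl, mug, mill from where it was at the start of the episode above 0.02 m).
It fails at once if the bowl of nuts, the mug or the mill is tipped by more than 0.35 rad (angle between any of nut_bowl, mug, mill's own z axis and vertical above 0.35 rad).
It also fails if it takes over 72 s, if anything falls off the work surface, if the arm or the gripper's body presses on something with over 40 N, if the wrist force passes 120 N, or if a joint passes its speed limit or range.

### The arm

A 7-joint arm with a two-finger parallel gripper is mounted at the origin on a cart in front of the work surface, level with it; the furniture and walls round the work are solid. World frame = base frame: x ahead of the robot, y to its left, z up, the work surface at z = 0. Lengths are in m, angles in rad, forces in N, time in s.
With the tool pointing down it reaches from about 0.35 to 0.9 m from the base axis. Payload 8.1 kg.
Tool frame: the origin (TCP) lies where the fingers leave the gripper's body, on its centre line; the fingertips stand 66 mm ahead of it and the grasp point (between the pads) lies 47 mm ahead of it; z points along the fingers, y is the line along which they close (so a half turn about z gives the same grasp; the last joint's range is limited). The gripper opens to 92 mm and grips with 3 to 60 N. Pads are 19 mm wide; open, the fingers measure 130 mm over their backs; the gripper's body (75 mm by 190 mm) begins 47 mm behind the grasp point.
Start: joints at [-1.405, 0.434, 0.025, 1.573, -0.012, 1.134, -0.075], TCP at [0.166, 0.603, 0.292] pointing down, gripper open.
Joint ranges: [-2.62, 2.62], [-0.44, 2.09], [-1.27, 1.32], [0.08, 2.57], [-1.32, 4.46], [0.12, 2], [-2.74, 2.74]. Speed limits (rad/s): [2.22, 2.22, 3.01, 3.01, 3.14, 3.14, 3.14].

### API

Orientations are given as a rotation vector (axis times angle).
In Python, from cell import arm gives the robot as it stands.
- The arm moves only by the tool send_rows, never from a script. Its argument "motion" is text: rows parted by semicolons, each of 7 numbers parted by spaces: the closure, from 0 (fully open) to 1 (shut), then the shift along the world's x, y, z in m, then the turn, a rotation vector about the world's x, y, z in degrees. A call has 1 to 5 rows; each row shifts and turns the commanded pose from where the row before left it; what a row does not reach is not made up. A row lasts 1/8 s, in which the tool goes at most 62.5 mm and 10.7 degrees, less where a joint would pass 70% of its speed; a pose out of reach is approached as far as the arm can. A call is refused whole if a number of a shift passes 0.0625 or a number of a turn 10.7, either way. A call with a gripper value outside its range is refused whole. The fingers move at their own pace and stop on an object; "force" is the grip in N (left out, the last holds). Time passes only in rows, so rows that do not move let the fingers close. It gives the time, the measured TCP pose, the force, the opening and the grip force at its end, in the units of the state.
- arm.observe(): the state, without advancing time (a new reading comes with each control period).
- arm.get_image(name): name is "scene" or "top" or "wrist"; returns (picture, depth): 480x640x3 uint8, blue, green, red; 480x640 float32, m along the optical axis (not along the pixel's ray), 0 where there is no reading.
- arm.camera_model(name): a dict with "fx", "fy", "cx", "cy" (pixels), "view" (4x4, takes a point from world to camera coordinates). Camera axes: x right, y down, z forward; pixel columns grow to the right and rows downward; lengths in m; the calibration is good to about 2 mm. A picture is of the moment at which its call begins: read the wrist's pose just before it. camera_model takes no time and is no camera call; for the wrist camera it gives the pose at the moment of the call.
- arm.sign_off(): hands the job in; it is judged then, once.
The state is a dict: "clock": time; "joints": joint angles; "dq": joint speeds; "joint_efforts": joint torques, N m; "position": TCP position; "ee_rot": TCP orientation; "force": force on the tool from outside, world axes, zero at the start; "ft_torque": the same for the moment, N m; "width": opening from 0.0 (shut) to 1.0 (fully open); "gripper_force": force on a finger pad.
Only numpy, scipy, OpenCV 4.12 (cv2) and the standard library are available. Lean on these libraries where they do the work, as an engineer would, in place of code of your own. Each camera call takes 0.05 s, during which the arm holds its last target. There are 200 camera calls.

## Working session

There is one attempt and no reset: what is moved stays moved. The work goes in short steps, Python scripts to look and compute and a tool call to move; the robot and the scene stay as the last step left them, time stands still between calls to the robot, and variables do not carry over. Pictures are saved under pics/ and viewed, at most 10 in all, crops included, and the job is handed in when it is done.

Besides the shell and the picture viewer there is one more tool, called after "Request:" as name(argument=value, ...), one argument or row to a line, values as JSON. send_rows: Moves the arm, as the interface text tells. Its arguments: {"type":"object","properties":{"motion":{"type":"string"},"force":{"type":"number"}},"required":["motion"]}

```bash
mkdir -p pics; ls
cat > h.py <<'E'
import numpy as np, cv2
from cell import arm
def grab(n):
    m=arm.camera_model(n); im,d=arm.get_image(n); return im,d,m
def pts(d,m):
    v,u=np.mgrid[0:480,0:640]; 
    P=np.stack([(u-m['cx'])/m['fx']*d,(v-m['cy'])/m['fy']*d,d],-1)
    V=np.array(m['view']); return (P-V[:3,3])@V[:3,:3]
def ray(m,u,v,z):
    V=np.array(m['view']);R=V[:3,:3];o=-R.T@V[:3,3]
    r=R.T@np.array([(u-m['cx'])/m['fx'],(v-m['cy'])/m['fy'],1]);return o+r*(z-o[2])/r[2]
E
python3 - <<'E'
from h import *
print(arm.observe())
for n in ['scene','top']:
    im,d,m=grab(n); cv2.imwrite(f'pics/{n}0.png',im); np.savez(f'{n}0.npz',im=im,d=d,**{k:np.array(v) for k,v in m.items()})
    V=np.array(m['view']);print(n,m['fx'],-V[:3,:3].T@V[:3,3])
E
```

```text
pics
{'clock': 0.0, 'joints': array([-1.40459309,  0.43520444,  0.02499561,  1.57410512, -0.01161381,
        1.13398825, -0.07510614]), 'dq': array([ 0.00076574,  0.0005856 , -0.00066503,  0.00070434,  0.0006062 ,
       -0.00027201,  0.00013039]), 'joint_efforts': array([ 3.65349479e-04, -6.67839146e+01,  9.85334292e-01, -3.14464545e+01,
       -6.04163460e-02,  4.29392047e-02,  1.89485336e-04]), 'position': array([0.1659321 , 0.60214488, 0.29145356]), 'ee_rot': array([-4.21114868e-01, -3.11316789e+00,  2.44761784e-03]), 'force': array([ 0.60660943, -0.4235133 , -0.29883214]), 'ft_torque': array([-0.01231124, -0.00757419,  0.02780557]), 'gripper_force': 0.0, 'width': 0.9995364855780028}
scene 601.7878338760356 [-0.7005612  -0.72755534  1.06438418]
top 462.86901601892833 [ 0.38709362 -0.04112818  1.15837631]
```

View pics/scene0.png

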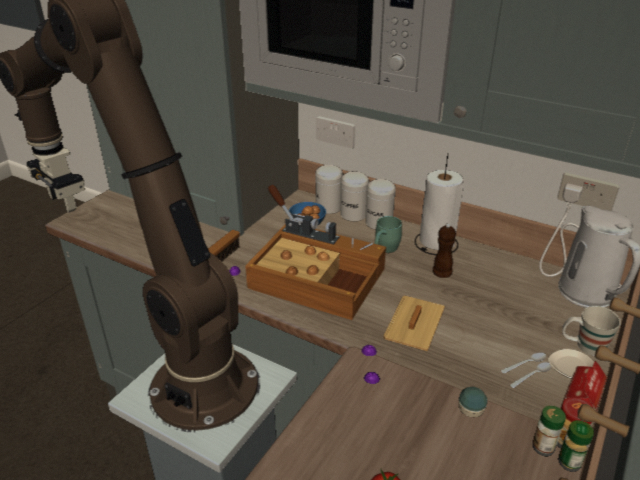

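View pics/top0.png

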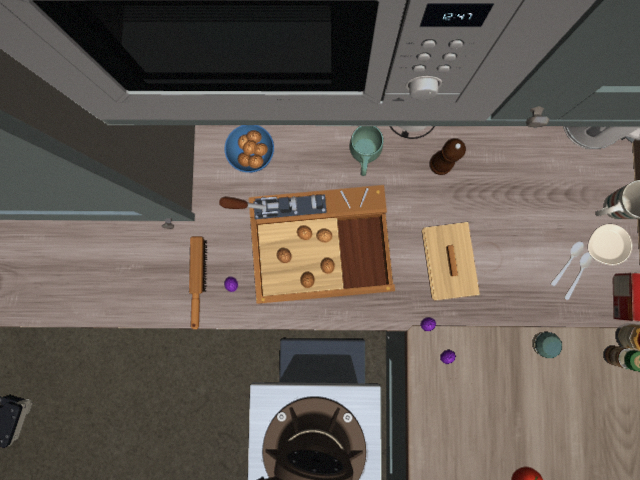

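Scene: the arm is at the upper left, the box in the middle and the lid to its right. Top view candidates:
- **Shells:** brown at (305,233), (324,236), (284,255), (328,265) and (307,280). The purple look-alikes at (231,284), (429,324) and (448,356) are rejected by colour. The whole nuts in the bowl at (250,148) are rejected because they are not on the bed.
- **Brush:** the wooden one at (197,280), handle towards the robot. The lever grip at (232,203) is not it.
- **Lid:** the slab with a rib at (452,260).

Run:
```python
from h import *
z=np.load('top0.npz');im,d=z['im'],z['d'];m={k:z[k] for k in ['fx','fy','cx','cy','view']}
P=pts(d,m)
def rect(mask,name):
    q=P[mask]; r=cv2.minAreaRect((q[:,:2]*1000).astype(np.float32)); print(name,len(q),np.round(r[0],1),np.round(r[1],1),round(r[2],1),'z',np.round(np.percentile(q[:,2],[5,50,95]),4))
    return r
u0=lambda a,b,c,e:(slice(b,e),slice(a,c))
def win(a,b,c,e):
    k=np.zeros((480,640),bool);k[b:e,a:c]=1;return k&(d>0)
Z=P[...,2]
rect(win(180,225,215,335)&(Z>.035)&(Z<.07),'brush all')
rect(win(180,225,215,335)&(Z>.055)&(Z<.066),'brush back')
rect(win(180,225,215,335)&(Z>.02)&(Z<.05),'brush bristle')
rect(win(415,215,490,305)&(Z>.004)&(Z<.012),'lid')
rect(win(415,215,490,305)&(Z>.02)&(Z<.045),'rib')
rect(win(257,215,342,300)&(Z>.06)&(Z<.068),'bed')
rect(win(244,180,400,310)&(Z>.05)&(Z<.09),'box')
rect(win(330,205,395,300)&(Z<.02),'wellfloor')
# shells
k=(win(255,215,345,300)&(Z>.071)&(Z<.09)).astype(np.uint8)
n,l,s,c=cv2.connectedComponentsWithStats(k)
for i in range(1,n):
    if s[i,4]>15:
        q=P[l==i];t=q[q[:,2]>np.percentile(q[:,2],50)];print(s[i],np.round(q.mean(0),4),q[:,2].max().round(4), im[l==i].mean(0))
print('lever',P[win(215,190,250,215)&(Z>.05)].max(0), P[win(215,190,390,215)&(Z>.1)].min(0))
big=cv2.resize(im[175:335,175:405],None,fx=3.4,fy=3.4,interpolation=2);cv2.imwrite('pics/crop.png',big)
# obstacle heights
for y in [.45,.4,.35,.3]:
  for x in [.5,.6,.7,.8]:
    s=(abs(P[...,0]-x)<.02)&(abs(P[...,1]-y)<.02)&(d>0); print(y,x,Z[s].max().round(2) if s.any() else None,end=' | ')
```

```text
brush all 1058 [396.9 286.5] [218.7  31.3] 0.8 z [0.0503 0.0584 0.0624]
brush back 893 [397.  286.4] [218.2  31.1] 0.8 z [0.0556 0.0588 0.0626]
brush bristle 101 [398.6 275.6] [  8.7 208.2] 89.9 z [0.0216 0.0348 0.0493]
lid 3200 [ 458.3 -338.1] [184.6 224.6] 89.3 z [0.0046 0.0085 0.0114]
rib 209 [ 454.5 -330.3] [74.3 15.8] 6.0 z [0.0234 0.0322 0.0359]
bed 4198 [460.2  34.5] [171.  197.8] 5.7 z [0.0625 0.0656 0.0677]
box 10592 [489.4 -11.9] [251.9 322.6] 5.6 z [0.0623 0.0702 0.0848]
wellfloor 3862 [ 475.7 -115.6] [158.8 238.9] 89.4 z [-0.0007  0.0082  0.0125]
[ 255  215   90   85 1333] [0.4451 0.0645 0.0809] 0.0897 [ 64.61890473 105.08252063 152.28657164]
[297 225  15  14 140] [0.5158 0.0273 0.0777] 0.0858 [ 60.14285714 101.56428571 150.87857143]
[316 229  16  13 149] [ 0.5088 -0.0195  0.0778] 0.087 [ 68.         110.8590604  158.17449664]
[277 248  14  14 144] [0.4613 0.0747 0.0778] 0.0845 [ 58.85416667  93.94444444 138.63888889]
[320 258  14  15 144] [ 0.4377 -0.0275  0.0781] 0.0853 [ 56.20833333  95.125      142.11111111]
[301 272  13  15 150] [0.4053 0.0191 0.0777] 0.0867 [ 48.79333333  84.06666667 126.96666667]
lever [0.59749897 0.19690557 0.2207338 ] [ 0.54949306 -0.0156431   0.10064188]
0.45 0.5 0.01 | 0.45 0.6 None | 0.45 0.7 None | 0.45 0.8 None | 0.4 0.5 0.01 | 0.4 0.6 None | 0.4 0.7 None | 0.4 0.8 None | 0.35 0.5 0.01 | 0.35 0.6 None | 0.35 0.7 None | 0.35 0.8 None | 0.3 0.5 0.06 | 0.3 0.6 0.69 | 0.3 0.7 0.34 | 0.3 0.8 0.05 |
```

View pics/crop.png

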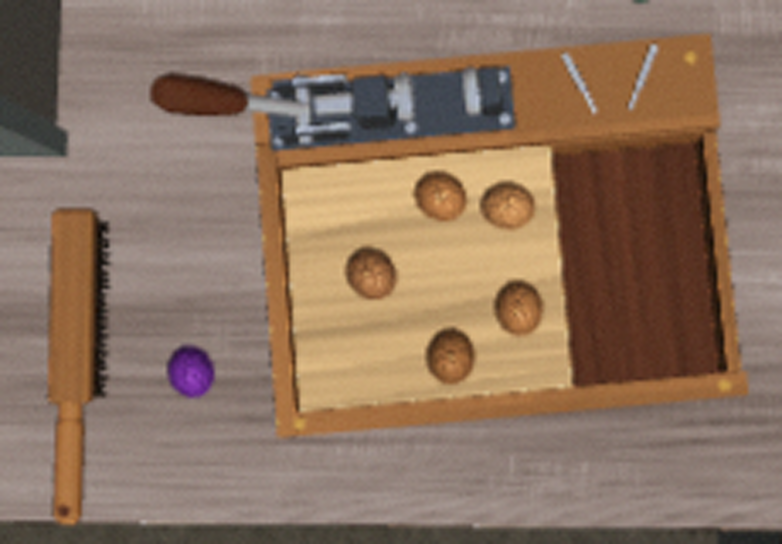

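Crop: the brush stands on its bristles at crop (75,305) with its handle towards the robot. There are five brown shells on the bed, and the purple one at (190,370) is off the box. Station yaw is about +5.6°, and the measured sizes match the given ones. I'll approach the brush now.

Request:
send_rows(
  motion="0 0.038 -0.045 0 0 0 5.4;0 0.038 -0.045 0 0 0 5.4;0 0.038 -0.045 0 0 0 5.4;0 0.038 -0.045 0 0 0 0;0 0.038 -0.045 0 0 0 0",
)

```text
clock: 0.72
position: [0.357, 0.3758, 0.2921]
ee_rot: [0.022, -3.141, 0.0]
force: [0.3, 0.6, -0.6]
width: 1.0
gripper_force: 0.0
```

Request:
send_rows(
  motion="0 0.038 -0.045 0 0 0 0;0 0.038 -0.045 0 0 0 0;0 0 0 -0.03 0 0 0;0 0 0 0 0 0 0;0 0 0 0 0 0 0",
)

```text
clock: 1.35
position: [0.4316, 0.2884, 0.2627]
ee_rot: [0.024, -3.141, -0.0]
force: [-0.8, 0.6, 0.2]
width: 0.993
gripper_force: 0.0
```

Run:
```python
from h import *
from scipy.spatial.transform import Rotation as R
s=arm.observe();M=R.from_rotvec(s['ee_rot']).as_matrix();print(s['clock'],s['position'],M[:,1],M[:,2],s['joints'].round(2))
im,d,m=grab('wrist');cv2.imwrite('pics/w1.png',im);P=pts(d,m);Z=P[...,2]
k=(abs(P[...,0]-.44)<.09)&(abs(P[...,1]-.287)<.05)&(d>0)
q=P[k&(Z>.054)&(Z<.065)&(P[...,0]>.372)];r=cv2.minAreaRect((q[:,:2]*1000).astype(np.float32));print(len(q),r,np.percentile(q[:,2],[5,50,95]))
z=np.load('top0.npz');m={k:z[k] for k in ['fx','fy','cx','cy','view']};P=pts(z['d'],m);k=(P[...,1]>.2)&(P[...,2]>.1)&(P[...,2]<1.2)&(z['d']>0);q=P[k]
print('cab minx,miny',[ (round(a,1),q[(q[:,2]>a)&(q[:,2]<a+.1)][:,:2].min(0).round(3)) for a in np.arange(.1,.8,.1) if ((q[:,2]>a)&(q[:,2]<a+.1)).any()])
```

```text
1.35 [0.43156017 0.28841901 0.26274466] [-1.54435011e-02  9.99880714e-01  2.38454293e-04] [-2.79647470e-04  2.34163473e-04 -9.99999933e-01] [-0.78  0.29  0.11  1.88 -0.04  0.98  0.93]
6460 ((435.6058654785156, 285.83203125), (126.98243713378906, 29.929607391357422), 0.8996086716651917) [0.05617039 0.0587476  0.06002567]
cab minx,miny [(np.float64(0.1), array([0.55 , 0.308])), (np.float64(0.2), array([0.108, 0.308])), (np.float64(0.3), array([0.107, 0.308])), (np.float64(0.4), array([0.549, 0.2  ])), (np.float64(0.5), array([0.549, 0.2  ])), (np.float64(0.6), array([0.549, 0.2  ])), (np.float64(0.7), array([0.635, 0.2  ]))]
```

Request:
send_rows(
  motion="0 0.002 -0.0025 -0.055 0 0 0;0 0 0 -0.055 0 0 0;0 0 0 -0.04 0 0 0;0 0 0 -0.015 0 0 0;0 0 0 0 0 0 0",
  force=40,
)

```text
clock: 2.02
position: [0.434, 0.2856, 0.0975]
ee_rot: [0.023, -3.141, 0.0]
force: [-0.0, 0.8, 0.2]
width: 1.0
gripper_force: 0.0
```

Request:
send_rows(
  motion="1 0 0 0 0 0 0;1 0 0 0 0 0 0;1 0 0 0 0 0 0;1 0 0 0 0 0 0;1 0 0 0 0 0 0",
  force=40,
)

```text
clock: 2.65
position: [0.434, 0.2851, 0.0974]
ee_rot: [-0.022, 3.141, 0.0]
force: [0.6, -0.1, -0.3]
width: 0.507
gripper_force: 0.0
```

Request:
send_rows(
  motion="1 0 0 0 0 0 0;1 0 0 0 0 0 0;1 0 0 0 0 0 0;1 0 0 0 0 0 0;1 0 0 0 0 0 0",
)

```text
clock: 3.28
position: [0.434, 0.285, 0.0972]
ee_rot: [0.022, -3.141, 0.0]
force: [-0.1, 0.5, -0.7]
width: 0.325
gripper_force: 40.0
```

Request:
send_rows(
  motion="1 0 0 0.03 0 0 0;1 0 0 0.05 0 0 0;1 0 0 0.05 0 0 0;1 0 0 0.02 0 0 0;1 0 0 0 0 0 0",
)

```text
clock: 3.9
position: [0.4345, 0.2854, 0.2485]
ee_rot: [-0.022, 3.139, 0.003]
force: [0.2, -0.4, -2.1]
width: 0.325
gripper_force: 40.0
```

```bash
cat > brush.py <<'E'
from h import *
from scipy.spatial.transform import Rotation as R
def look(name,png):
    s=arm.observe();M=R.from_rotvec(s['ee_rot']).as_matrix();print(s['clock'],s['position'],M[:,1].round(3),s['width'],s['gripper_force'],s['joints'].round(2))
    im,d,m=grab(name);cv2.imwrite(png,im);return s,im,d,m,pts(d,m)
E
python3 - <<'E'
from brush import *
s,im,d,m,P=look('top','pics/t2.png');np.savez('t2.npz',im=im,d=d)
x,y,z=s['position'];b=z-.097
Z=P[...,2];near=(abs(P[...,1]-y)<.05)&(abs(P[...,0]-x+.04)<.14)&(d>0)
for lo,hi,n in [(b+.03,b+.064,'all'),(b-.01,b+.03,'bris')]:
    q=P[near&(Z>lo)&(Z<hi)]
    if len(q)>5: print(n,len(q),q.min(0),q.max(0),cv2.minAreaRect((q[:,:2]*1000).astype(np.float32)))
im,d,m=grab('scene');cv2.imwrite('pics/s2.png',cv2.resize(im[180:330,170:400],None,fx=3,fy=3))
P=pts(d,m);Z=P[...,2];near=(abs(P[...,1]-y)<.03)&(abs(P[...,0]-x+.04)<.16)&(d>0)&(Z>b-.02)&(Z<b+.07)
q=P[near];print('scene',len(q),q.min(0),q.max(0))
E
```

```text
3.9 [0.43450457 0.28539286 0.24852019] [-0.014  1.     0.002] 0.32548921915455864 39.9967360496521 [-0.77  0.31  0.11  1.89 -0.04  0.94  0.94]
all 804 [0.28681534 0.26951651 0.18185725] [0.50657864 0.30210924 0.21507927] ((396.5581359863281, 284.2537536621094), (219.56590270996094, 30.78886604309082), 1.3896702527999878)
bris 73 [0.37554633 0.27337645 0.1539159 ] [0.50176404 0.27976066 0.18015027] ((438.6512756347656, 276.5264892578125), (126.21927642822266, 4.7220330238342285), 0.900037944316864)
scene 292 [0.40278034 0.25549682 0.13185016] [0.55441501 0.31480166 0.22132206]
```

Request:
send_rows(
  motion="1 0.0044 -0.057 0 0 0 1.6;1 0.0044 -0.057 0 0 0 1.6;1 0.0045 -0.057 0 0 0 1.6;1 0 0 -0.03 0 0 0;1 0 0 -0.03 0 0 0",
)

```text
clock: 4.62
position: [0.4467, 0.1129, 0.1854]
ee_rot: [0.15, -3.137, 0.001]
force: [0.1, 1.1, -1.8]
width: 0.326
gripper_force: 40.0
```

Request:
send_rows(
  motion="1 0 0 0 0 0 0;1 0 0 0 0 0 0",
)

```text
clock: 4.88
position: [0.4473, 0.1141, 0.1873]
ee_rot: [0.154, -3.137, 0.001]
force: [-0.6, 0.3, -1.3]
width: 0.328
gripper_force: 40.0
```

Run:
```python
from brush import *
s,im,d,m,P=look('top','pics/t3.png')
x,y,z=s['position'];b=z-.097
Z=P[...,2];near=(abs(P[...,1]-y)<.05)&(abs(P[...,0]-x+.04)<.14)&(d>0)
q=P[near&(Z>b+.042)&(Z<b+.064)];r=cv2.minAreaRect((q[:,:2]*1000).astype(np.float32));print(len(q),r)
cv2.imwrite('pics/t3c.png',cv2.resize(im[175:335,205:405],None,fx=3.5,fy=3.5))
```

```text
4.875 [0.44726017 0.11411585 0.18727599] [-0.098  0.995 -0.   ] 0.3275794365652353 39.99667167663574 [-0.49  0.3   0.16  2.1  -0.07  0.75  1.38]
308 ((410.8794250488281, 104.08788299560547), (219.32815551757812, 17.189332962036133), 3.9446663856506348)
```

View pics/t3c.png

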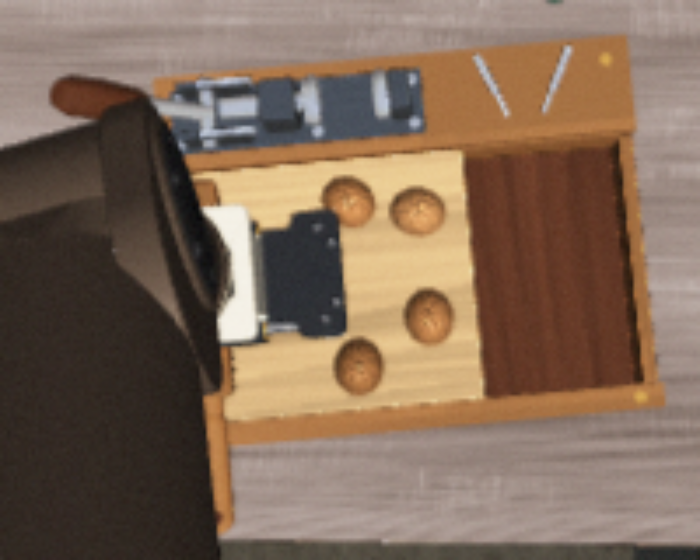

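Request:
send_rows(
  motion="1 0 0 -0.015 0 0 0;1 0 0 -0.007 0 0 0;1 0 0 0 0 0 0",
)

```text
clock: 5.3
position: [0.4473, 0.1142, 0.1654]
ee_rot: [0.154, -3.138, 0.0]
force: [-1.0, 0.0, -2.3]
width: 0.324
gripper_force: 40.0
```

Request:
send_rows(
  motion="1 0 0 -0.0015 0 0 0;1 0.0015 -0.015 0 0 0 0;1 0.0015 -0.015 0 0 0 0;1 0.0015 -0.015 0 0 0 0;1 0.0015 -0.015 0 0 0 0",
)

```text
clock: 5.92
position: [0.4534, 0.0526, 0.1638]
ee_rot: [-0.152, 3.138, -0.0]
force: [0.6, -0.0, -1.9]
width: 0.325
gripper_force: 40.0
```

Request:
send_rows(
  motion="1 0.0015 -0.015 0 0 0 0;1 0.0015 -0.015 0 0 0 0;1 0.0015 -0.015 0 0 0 0;1 0.0015 -0.015 0 0 0 0;1 0 0 0 0 0 0",
)

```text
clock: 6.55
position: [0.4594, -0.0073, 0.1637]
ee_rot: [-0.15, 3.138, -0.001]
force: [0.1, 0.0, -0.9]
width: 0.322
gripper_force: 40.0
```

```bash
cat > sh.py <<'E'
from brush import *
O=np.array([.4599,.0374,.065]);a=np.deg2rad(5.6);Rz=np.array([[np.cos(a),np.sin(a),0],[-np.sin(a),np.cos(a),0],[0,0,1]])
def shells():
    for n in ['top','scene']:
        im,d,m=grab(n);P=pts(d,m);Q=(P-O)@Rz.T
        h=cv2.cvtColor(im,cv2.COLOR_BGR2HSV)
        k=((d>0)&(abs(Q[...,0])<.083)&(Q[...,1]>-.2)&(Q[...,1]<.09)&(((Q[...,1]>-.094)&(Q[...,2]>.004)&(Q[...,2]<.025))|((Q[...,1]<-.097)&(Q[...,2]<-.042)|(Q[...,1]<-.097)&(Q[...,2]<.02)&(Q[...,1]>-.19)&(Q[...,2]>-.05)))).astype(np.uint8)
        c,l,s,_=cv2.connectedComponentsWithStats(k)
        print(n)
        for i in range(1,c):
            if s[i,4]>25:q=Q[l==i]*1000;print(s[i,:2],s[i,4],q.mean(0).round(),'zmin/max',q[:,2].min().round(),q[:,2].max().round(),im[l==i].mean(0).round())
        cv2.imwrite(f'pics/{n}_{arm.observe()["clock"]:.1f}.png',im)
E
python3 - <<'E'
from sh import *
s=arm.observe();print(s['position'],(np.array(s['position'])-O)@Rz.T,s['force']);shells()
E
```

```text
[ 0.45938618 -0.00732545  0.16373984] [-0.00487581 -0.04446185  0.09873984] [ 0.07909607  0.02764127 -0.86866012]
top
[342 218] 1889 [  -9. -160.  -55.] zmin/max -66.0 15.0 [38. 57. 98.]
scene
[279 238] 49 [63. 61.  6.] zmin/max 4.0 12.0 [ 81. 135. 172.]
[294 245] 513 [-12. -71.  12.] zmin/max -3.0 24.0 [ 44.  78. 114.]
[328 259] 599 [  41. -141.  -50.] zmin/max -61.0 -2.0 [27. 50. 85.]
```

Request:
send_rows(
  motion="1 0.0015 -0.015 0 0 0 0;1 0.0015 -0.015 0 0 0 0;1 0.0015 -0.015 0 0 0 0;1 0.0014 -0.014 0 0 0 0;1 0 0 0 0 0 0",
)

```text
clock: 7.28
position: [0.4652, -0.0665, 0.1637]
ee_rot: [-0.149, 3.138, -0.001]
force: [0.6, 0.4, -1.4]
width: 0.326
gripper_force: 40.0
```

Request:
send_rows(
  motion="1 0 0 0.05 0 0 0;1 0 0 0.05 0 0 0;1 -0.005 0.05 0 0 0 0;1 -0.005 0.05 0 0 0 0;1 -0.005 0.05 0 0 0 0",
)

```text
clock: 7.9
position: [0.4497, 0.087, 0.264]
ee_rot: [-0.154, 3.137, 0.001]
force: [0.8, -0.2, -0.6]
width: 0.327
gripper_force: 40.0
```

Run:
```python
from sh import *
s=arm.observe();print(s['position'],s['force']);shells()
im=cv2.imread(f'pics/top_{s["clock"]:.1f}.png') if 0 else None
im,d,m=grab('top');a=cv2.resize(im[190:330,230:410],None,fx=2.2,fy=2.2)
im,d,m=grab('scene');b=cv2.resize(im[210:320,230:400],None,fx=2.2,fy=2.2)
o=np.zeros((308,800,3),np.uint8);o[:a.shape[0],:a.shape[1]]=a;o[:b.shape[0],400:400+b.shape[1]]=b;cv2.imwrite('pics/after.png',o)
```

```text
[0.44968629 0.08697923 0.26397145] [ 0.80509767 -0.15480658 -0.60863552]
top
[337 218] 2760 [  -1. -148.  -53.] zmin/max -63.0 6.0 [ 47.  74. 119.]
scene
[283 233] 27 [80. 71. 12.] zmin/max 5.0 23.0 [ 40.  77. 121.]
[308 242] 69 [ 76. -39.  10.] zmin/max 4.0 22.0 [ 53.  97. 139.]
[289 253] 83 [-10. -10.   6.] zmin/max 4.0 11.0 [ 78. 132. 166.]
[328 256] 590 [  38. -140.  -47.] zmin/max -61.0 10.0 [33. 60. 98.]
[357 264] 26 [  81. -162.  -34.] zmin/max -46.0 -14.0 [ 33.  68. 114.]
```

View pics/after.png

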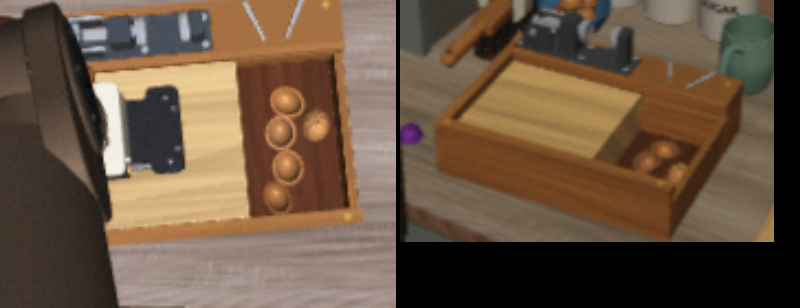

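All five shells are in the well (crop around (290,145)) and the bed is empty. Now I'll put the brush back where it stood.

Request:
send_rows(
  motion="1 -0.004 0.05 0 0 0 -1.2;1 -0.004 0.05 0 0 0 -1.2;1 -0.004 0.05 0 0 0 -1.2;1 -0.004 0.048 0 0 0 -1.2;1 0 0 -0.05 0 0 0",
)

```text
clock: 8.72
position: [0.4358, 0.2879, 0.2158]
ee_rot: [-0.027, 3.135, 0.01]
force: [0.3, -0.1, -3.6]
width: 0.324
gripper_force: 40.0
```

Request:
send_rows(
  motion="1 0 0 -0.05 0 0 0;1 0 0 -0.04 0 0 0;1 0 0 -0.015 0 0 0;1 0 0 0 0 0 0;1 0 0 0 0 0 0",
)

```text
clock: 9.35
position: [0.4352, 0.2834, 0.1102]
ee_rot: [-0.021, 3.14, 0.002]
force: [-0.2, -1.3, -1.5]
width: 0.323
gripper_force: 40.0
```

Request:
send_rows(
  motion="1 0 0 -0.009 0 0 0;1 0 0 -0.0025 0 0 0;1 0 0 -0.001 0 0 0;1 0 0 0 0 0 0",
)

```text
clock: 9.85
position: [0.4343, 0.2833, 0.097]
ee_rot: [-0.022, 3.141, 0.001]
force: [-2.2, -1.6, 8.2]
width: 0.326
gripper_force: 40.0
```

Request:
send_rows(
  motion="0.5 0 0 0.0005 0 0 0;0.4 0 0 0 0 0 0;0 0 0 0 0 0 0;0 0 0 0 0 0 0;0 0 0 0 0 0 0",
)

```text
clock: 10.48
position: [0.4342, 0.283, 0.0967]
ee_rot: [0.022, -3.141, 0.0]
force: [0.2, 0.6, -0.0]
width: 0.82
gripper_force: 0.0
```

Request:
send_rows(
  motion="0 0 0 0 0 0 0;0 0 0 0.02 0 0 0;0 0 0 0.05 0 0 0;0 0 0 0.06 0 0 0;0 0 0 0.06 0 0 0",
)

```text
clock: 11.1
position: [0.4339, 0.2828, 0.2886]
ee_rot: [0.022, -3.141, 0.0]
force: [1.6, 0.4, -0.2]
width: 0.999
gripper_force: 0.0
```

Run:
```python
from brush import *
s,im,d,m,P=look('wrist','pics/w5.png');Z=P[...,2]
k=(abs(P[...,0]-.44)<.09)&(abs(P[...,1]-.287)<.05)&(d>0)
q=P[k&(Z>.045)&(Z<.075)];print(len(q),np.percentile(q[:,2],[5,50,95]),cv2.minAreaRect((q[:,:2]*1000).astype(np.float32)))
im,d,m=grab('top');P=pts(d,m);Z=P[...,2]
def win(a,b,c,e):
    k=np.zeros((480,640),bool);k[b:e,a:c]=1;return k&(d>0)
for lo,hi,n in [(.004,.012,'lid'),(.026,.04,'rib')]:
    q=P[win(415,215,490,305)&(Z>lo)&(Z<hi)];print(n,len(q),cv2.minAreaRect((q[:,:2]*1000).astype(np.float32)),np.median(q[:,2]))
# lid slab by colour/height component
k=(win(410,210,500,310)&(Z>.0035)&(Z<.045)).astype(np.uint8);k=cv2.morphologyEx(k,cv2.MORPH_OPEN,np.ones((5,5)))
c,l,st,_=cv2.connectedComponentsWithStats(k);i=1+np.argmax(st[1:,4]);cs,_=cv2.findContours((l==i).astype(np.uint8),0,1);r=cv2.minAreaRect(cs[0]);print(st[i])
bp=np.array([ray(m,u,v,.008)[:2] for u,v in cv2.boxPoints(r)])*1000;print(bp,bp.mean(0),np.linalg.norm(bp[1]-bp[0]),np.linalg.norm(bp[2]-bp[1]))
```

```text
11.1 [0.43387747 0.28281956 0.28861929] [-0.014  1.    -0.   ] 0.9985606676622654 0.0 [-0.71  0.26  0.03  1.84 -0.01  1.04  0.91]
6546 [0.05522722 0.05861637 0.06000281] ((427.2145690917969, 283.2874755859375), (154.6137237548828, 30.00715446472168), 0.9131717681884766)
lid 3193 ((458.1346740722656, -337.40533447265625), (184.62606811523438, 222.9522247314453), 89.78884887695312) 0.008502377184898725
rib 195 ((454.49798583984375, -330.6133117675781), (74.58360290527344, 15.146297454833984), 8.088046073913574) 0.032339640996111495
[ 422  222   57   78 3437]
[[ 536.84345014 -260.50418091]
 [ 554.99018023 -378.88651581]
 [ 372.99926977 -400.65127629]
 [ 355.17388876 -284.26451172]] [ 455.00169722 -331.07662118] 119.76510773352322 183.28774178911672
```

Request:
send_rows(
  motion="0 0.002 -0.056 0 0 0 1.4;0 0.002 -0.056 0 0 0 1.4;0 0.002 -0.056 0 0 0 1.4;0 0.002 -0.056 0 0 0 1.4;0 0.002 -0.056 0 0 0 1.4",
)

```text
clock: 11.82
position: [0.4439, 0.0013, 0.2867]
ee_rot: [-0.215, 3.134, 0.0]
force: [1.5, 0.2, -0.1]
width: 0.998
gripper_force: 0.0
```

Request:
send_rows(
  motion="0 0.002 -0.056 0 0 0 0;0 0.002 -0.056 0 0 0 0;0 0.002 -0.056 0 0 0 0;0 0.002 -0.056 0 0 0 0;0 0.002 -0.056 0 0 0 0",
)

```text
clock: 12.45
position: [0.454, -0.2785, 0.2866]
ee_rot: [-0.214, 3.134, 0.0]
force: [0.3, 0.3, 0.7]
width: 0.999
gripper_force: 0.0
```

Request:
send_rows(
  motion="0 0.002 -0.054 0 0 0 0;0 0 0 0 0 0 0;0 0 0 0 0 0 0",
)

```text
clock: 12.82
position: [0.456, -0.3305, 0.2862]
ee_rot: [0.213, -3.134, -0.002]
force: [-0.5, 0.7, 0.4]
width: 0.998
gripper_force: 0.0
```

```bash
cat > lid.py <<'E'
from brush import *
def lid(zb,png,plane):
    s,im,d,m,P=look('wrist',png);Z=P[...,2]
    print('tool yaw',np.rad2deg(np.arctan2(-R.from_rotvec(s['ee_rot']).as_matrix()[0,1],R.from_rotvec(s['ee_rot']).as_matrix()[1,1])))
    for lo,hi,n in [(.004,.014,'lid'),(.027,.037,'rib')]:
        k=((d>0)&(Z>zb+lo)&(Z<zb+hi)&(abs(P[...,0]-s['position'][0])<.15)&(abs(P[...,1]-s['position'][1])<.15)).astype(np.uint8);k=cv2.morphologyEx(k,cv2.MORPH_OPEN,np.ones((3,3)))
        c,l,st,_=cv2.connectedComponentsWithStats(k)
        if c<2: continue
        i=1+np.argmax(st[1:,4]);q=P[l==i];print(n,st[i],cv2.minAreaRect((q[:,:2]*1000).astype(np.float32)),np.median(q[:,2]))
E
python3 - <<'E'
from lid import *
lid(0,'pics/w6.png',0)
E
```

```text
12.825 [ 0.45599945 -0.33054847  0.28616625] [-0.135  0.991  0.001] 0.9978172721663495 0.0 [ 0.23  0.35  0.4   1.76 -0.15  1.07  2.39]
tool yaw 7.772960953153971
lid [  254   114   135   197 23569] ((453.4779968261719, -333.3594665527344), (182.1773681640625, 117.36937713623047), 7.695157527923584) 0.008983027161052894
rib [ 313  178   16   87 1357] ((453.1325378417969, -333.4345397949219), (75.25877380371094, 13.324400901794434), 7.498843669891357) 0.03267305517607588
```

View pics/w6.png

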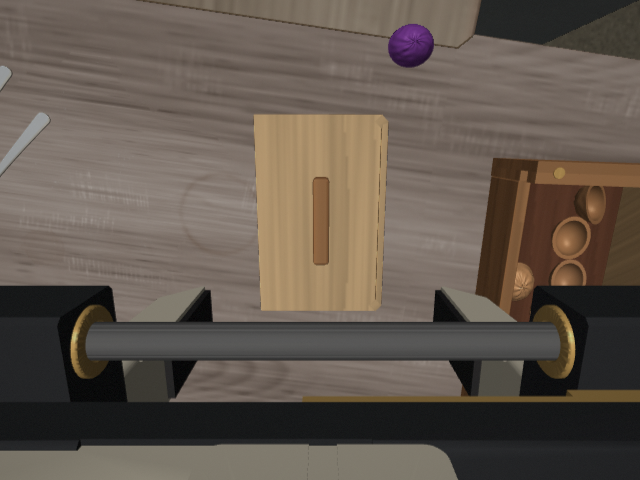

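Wrist view: the lid is centred at (320,213) with its rib at (320,221), and the chamfered edge on the right faces the box. Its size matches at 182 x 117. I'll grip the rib now.

Request:
send_rows(
  motion="0 -0.0026 -0.0029 -0.06 0 0 0;0 0 0 -0.06 0 0 0;0 0 0 -0.06 0 0 0;0 0 0 -0.02 0 0 0;0 0 0 -0.007 0 0 0",
)

```text
clock: 13.5
position: [0.4535, -0.332, 0.0786]
ee_rot: [0.217, -3.132, -0.003]
force: [0.6, 0.1, -0.5]
width: 1.002
gripper_force: 0.0
```

Request:
send_rows(
  motion="1 0 0 0 0 0 0;1 0 0 0 0 0 0;1 0 0 0 0 0 0;1 0 0 0 0 0 0;1 0 0 0 0 0 0",
  force=40,
)

```text
clock: 14.12
position: [0.4537, -0.3339, 0.08]
ee_rot: [-0.213, 3.134, -0.0]
force: [-0.1, -0.4, -0.6]
width: 0.505
gripper_force: 0.0
```

Request:
send_rows(
  motion="1 0 0 0 0 0 0;1 0 0 0 0 0 0;1 0 0 0 0 0 0;1 0 0 0 0 0 0;1 0 0 0 0 0 0",
)

```text
clock: 14.75
position: [0.4536, -0.3337, 0.0797]
ee_rot: [0.214, -3.134, -0.0]
force: [-0.4, -0.3, -0.1]
width: 0.15
gripper_force: 40.0
```

Request:
send_rows(
  motion="1 0 0 0.03 0 0 0;1 0 0 0.045 0 0 0;1 0.017 0.028 0 0 0 -1;1 0.017 0.028 0 0 0 -1.1;1 0 0.028 0 0 0 0",
)

```text
clock: 15.38
position: [0.4889, -0.2486, 0.1548]
ee_rot: [-0.157, 3.137, -0.0]
force: [-0.2, -0.4, -1.8]
width: 0.15
gripper_force: 40.0
```

Request:
send_rows(
  motion="1 0 0 0 0 0 0;1 0 0 0 0 0 0",
)

```text
clock: 15.62
position: [0.4875, -0.2504, 0.1548]
ee_rot: [0.156, -3.138, 0.001]
force: [0.5, 0.5, -1.0]
width: 0.147
gripper_force: 40.0
```

Run:
```python
from lid import *
s=arm.observe();zb=s['position'][2]-.0797;print('zb',zb)
lid(zb,'pics/w7.png',0)
im,d,m=grab('wrist');np.savez('w7.npz',im=im,d=d,**{k:np.array(v) for k,v in m.items()});P=pts(d,m)
Z=P[...,2]
x,y=s['position'][:2]
k=(d>0)&(P[...,1]>y+.062)&(abs(P[...,0]-.47)<.2)
for lo,hi in [(.05,.06),(.075,.085),(.0,.02)]:
    q=P[k&(Z>lo)&(Z<hi)]
    if len(q)>20:print(lo,len(q),q.min(0).round(4),q.max(0).round(4))
```

```text
zb 0.07509434623999983
15.625 [ 0.48746624 -0.25040154  0.15479435] [-0.099  0.995 -0.001] 0.14735245173519926 39.99959170818329 [ 0.11  0.48  0.37  1.94 -0.24  0.76  2.28]
tool yaw 5.682529847588978
lid [  168    82   309   209 57107] ((438.3461608886719, -256.408203125), (82.9811782836914, 117.666015625), 5.503328800201416) 0.08405936224572426
rib [ 283  230   80   92 3864] ((467.9659118652344, -256.14068603515625), (35.16594696044922, 28.100683212280273), 24.475061416625977) 0.10771722319629864
0.05 5780 [ 0.3785 -0.1872  0.05  ] [ 0.4818 -0.1166  0.06  ]
0.075 5808 [ 0.3742 -0.187   0.075 ] [ 0.3947 -0.1348  0.0838]
0.0 34837 [ 0.3281 -0.1884  0.    ] [ 0.5596 -0.0499  0.02  ]
```

View pics/w7.png

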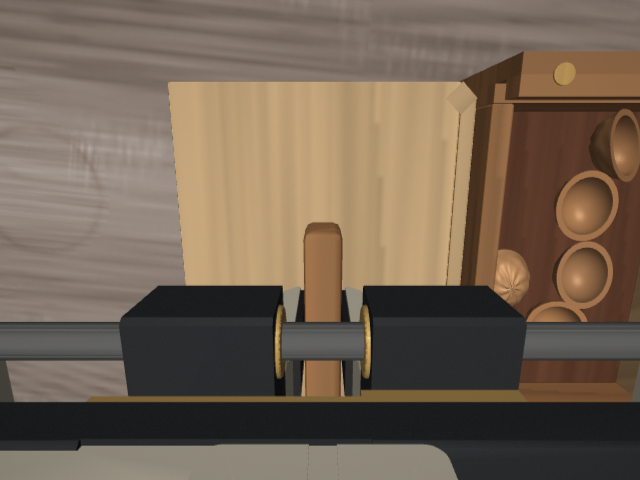

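Run:
```python
from h import *
z=np.load('w7.npz');d=z['d'];m={k:z[k] for k in ['fx','fy','cx','cy','view']};P=pts(d,m);Z=P[...,2]
k=(d>0)&(P[...,1]>-.1835)&(P[...,0]<.41)&(Z>.076)&(Z<.085)
q=P[k];r=cv2.minAreaRect((q[:,:2]*1000).astype(np.float32));print('rail',r,np.median(q[:,2]))
# edges of rail as function of y
for lo in np.arange(-.18,-.135,.01):
    s=q[(q[:,1]>lo)&(q[:,1]<lo+.01)];print('%.3f'%(lo+.005),s[:,0].min().round(4),s[:,0].max().round(4))
k=(d>0)&(Z>.05)&(Z<.058)&(P[...,0]>.41)&(P[...,1]>-.19)&(P[...,1]<-.15)
q=P[k]
if len(q): print('wall',cv2.minAreaRect((q[:,:2]*1000).astype(np.float32)),np.median(q[:,2]),len(q))
k=(d>0)&(Z>.079)&(Z<.09)&(P[...,1]<-.19)&(P[...,0]<.48)
q=P[k]
for lo in np.arange(-.30,-.2,.02):
    s=q[(q[:,1]>lo)&(q[:,1]<lo+.01)];print('lid %.3f'%(lo+.005),s[:,0].min().round(4))
for x in [.41,.43,.45,.47]:
    s=q[abs(q[:,0]-x)<.003];print('lid lead',x,s[:,1].max().round(4))
```

```text
rail ((384.2771301269531, -161.21377563476562), (16.46004867553711, 45.87947463989258), 5.727953910827637) 0.08093075401447022
-0.175 0.3772 0.3942
-0.165 0.3764 0.3932
-0.155 0.375 0.3923
-0.145 0.3742 0.3913
-0.135 0.3864 0.3902
wall ((445.8908386230469, -175.29425048828125), (73.07321166992188, 10.763158798217773), 5.621555328369141) 0.05619388457634582 3661
lid -0.295 0.4
lid -0.275 0.398
lid -0.255 0.3962
lid -0.235 0.3942
lid -0.215 0.392
lid lead 0.41 -0.2006
lid lead 0.43 -0.1986
lid lead 0.45 -0.1965
lid lead 0.47 -0.1947
```

Request:
send_rows(
  motion="1 -0.0004 0 -0.0174 0 0 0;1 0 0 0 0 0 0;1 -0.001 0.01 0 0 0 0;1 -0.0015 0.015 0 0 0 0;1 0 0 0 0 0 0",
)

```text
clock: 16.35
position: [0.4849, -0.2228, 0.1376]
ee_rot: [-0.16, 3.137, 0.002]
force: [-0.3, -0.8, -0.0]
width: 0.151
gripper_force: 40.0
```

Request:
send_rows(
  motion="1 -0.0015 0.015 0 0 0 0;1 -0.0015 0.015 0 0 0 0;1 -0.0015 0.015 0 0 0 0;1 0 0 0 0 0 0",
)

```text
clock: 16.85
position: [0.4802, -0.178, 0.1373]
ee_rot: [0.16, -3.137, -0.001]
force: [-0.1, -0.3, -1.2]
width: 0.147
gripper_force: 40.0
```

Request:
send_rows(
  motion="1 -0.0015 0.015 0 0 0 0;1 -0.0015 0.015 0 0 0 0;1 -0.0015 0.015 0 0 0 0;1 -0.0008 0.008 0 0 0 0;1 0 0 0 0 0 0",
)

```text
clock: 17.48
position: [0.475, -0.1261, 0.1374]
ee_rot: [-0.158, 3.138, 0.0]
force: [0.9, -0.1, -1.1]
width: 0.153
gripper_force: 40.0
```

Request:
send_rows(
  motion="1 -0.0003 0.003 0 0 0 0;1 -0.0003 0.003 0 0 0 0;1 -0.0001 0.0015 0 0 0 0;1 0 0 0 0 0 0",
)

```text
clock: 17.98
position: [0.4742, -0.1193, 0.1373]
ee_rot: [0.156, -3.138, -0.0]
force: [-0.8, 0.3, -1.6]
width: 0.151
gripper_force: 40.0
```

Request:
send_rows(
  motion="1 -0.0002 0.0015 0 0 0 0;1 0 0 0 0 0 0",
)

```text
clock: 18.23
position: [0.474, -0.1178, 0.1373]
ee_rot: [0.156, -3.138, -0.0]
force: [-0.7, 0.3, -1.3]
width: 0.149
gripper_force: 40.0
```

Request:
send_rows(
  motion="1 -0.0001 0.001 0 0 0 0;1 0 0 0 0 0 0",
)

```text
clock: 18.48
position: [0.4739, -0.1168, 0.1373]
ee_rot: [-0.156, 3.138, 0.0]
force: [-0.9, -0.7, -1.0]
width: 0.148
gripper_force: 40.0
```

Request:
send_rows(
  motion="1 -0.0001 0.001 0 0 0 0;1 0 0 0 0 0 0",
)

```text
clock: 18.73
position: [0.4739, -0.1163, 0.1374]
ee_rot: [-0.155, 3.137, -0.001]
force: [0.3, -3.5, -1.2]
width: 0.147
gripper_force: 40.0
```

Request:
send_rows(
  motion="1 -0.0001 0.001 0 0 0 0;1 0 0 0 0 0 0",
)

```text
clock: 18.98
position: [0.4738, -0.1161, 0.1375]
ee_rot: [-0.154, 3.137, -0.002]
force: [-0.3, -6.3, -0.2]
width: 0.148
gripper_force: 40.0
```

Request:
send_rows(
  motion="1 0 0.0005 0 0 0 0;1 0 0 0 0 0 0",
)

```text
clock: 19.23
position: [0.4738, -0.1161, 0.1376]
ee_rot: [-0.154, 3.137, -0.003]
force: [-0.8, -6.9, -1.4]
width: 0.152
gripper_force: 40.0
```

Request:
send_rows(
  motion="1 0 -0.001 -0.0012 0 0 0;1 0 0 0 0 0 0;0.7 0 0 0 0 0 0;0.7 0 0 0 0 0 0;0.7 0 0 0 0 0 0",
)

```text
clock: 19.85
position: [0.4737, -0.1149, 0.1361]
ee_rot: [0.157, -3.138, -0.001]
force: [0.4, -0.4, 0.2]
width: 0.301
gripper_force: 0.0
```

Request:
send_rows(
  motion="0.7 0 0 0 0 0 0;0.7 0 0 0.02 0 0 0;0.7 0 0 0.05 0 0 0;0.7 0 0 0.06 0 0 0;0.7 0.005 -0.06 0.02 0 0 0",
)

```text
clock: 20.48
position: [0.4809, -0.1708, 0.2892]
ee_rot: [-0.17, 3.132, 0.003]
force: [1.9, -0.9, -1.6]
width: 0.301
gripper_force: 0.0
```

Request:
send_rows(
  motion="0.7 0.005 -0.06 0 0 0 0;0.7 0.005 -0.06 0 0 0 0;0.7 0 0 0 0 0 0;0.7 0 0 0 0 0 0",
)

```text
clock: 20.98
position: [0.4885, -0.2941, 0.2854]
ee_rot: [0.155, -3.137, -0.001]
force: [-0.3, 1.3, 0.1]
width: 0.299
gripper_force: 0.0
```

Run:
```python
from brush import *
s,im,d,m,P=look('top','pics/end.png');Z=P[...,2]
S=np.array([.4750,-.1158]);N=(abs(P[...,0]-S[0])<.088)&(abs(P[...,1]-S[1])<.07)&(d>0)
k=((Z>.0835)&(Z<.1)&N).astype(np.uint8);q=P[k>0];print('rib',len(q),cv2.minAreaRect((q[:,:2]*1000).astype(np.float32)),np.median(q[:,2]))
q=P[N&(Z>.058)&(Z<.07)];print('slab z',np.percentile(q[:,2],[5,50,95]))
k=np.zeros((480,640),bool);k[225:335,180:215]=1;q=P[k&(Z>.045)&(Z<.07)];print('brush',cv2.minAreaRect((q[:,:2]*1000).astype(np.float32)),np.median(q[:,2]))
a=cv2.resize(im[120:335,170:480],None,fx=2.5,fy=2.5);cv2.imwrite('pics/endc.png',a)
```

```text
20.975 [ 0.48848227 -0.29407033  0.28544055] [-0.099  0.995  0.001] 0.2986241823378876 0.0 [ 0.08  0.37  0.51  1.75 -0.2   1.07  2.32]
rib 216 ((476.9903869628906, -111.78718566894531), (191.25091552734375, 83.01838684082031), 14.499147415161133) 0.08861748356454055
slab z [0.06171221 0.06507164 0.06825449]
brush ((397.12689208984375, 285.27447509765625), (219.09339904785156, 32.19905471801758), 0.6746886372566223) 0.05841017673509744
```

View pics/endc.png

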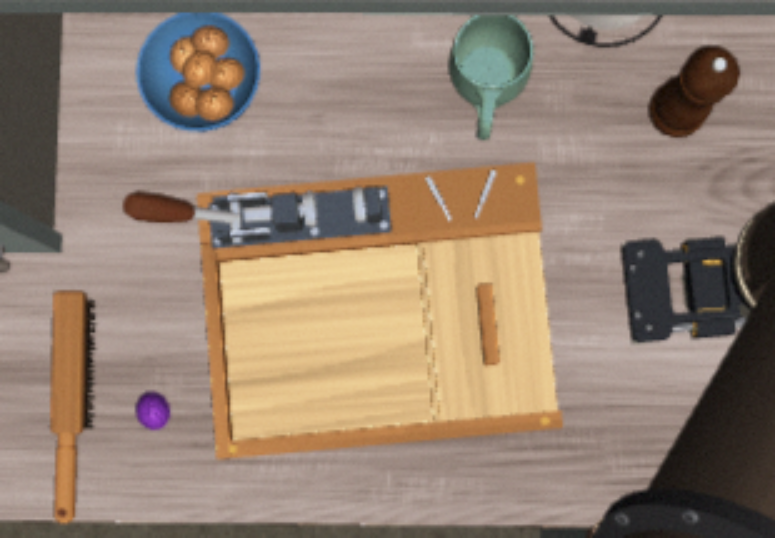

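The final view shows the lid flush against the bed edge at crop (430,330), the brush standing at (70,400), and the bowl, mug and mill unmoved. I'll check the rib position and then hand in.

Run:
```python
from h import *
p=ray(arm.camera_model('top'),170+488/2.5,120+323/2.5,.088);e=np.linalg.norm(p[:2]-[.475,-.1158]);print(p,e)
if e<.006: print(arm.sign_off())
```

```text
[ 0.47451098 -0.11627929  0.088     ] 0.0006847300752655898
the job is handed in; nothing more can be done
None
```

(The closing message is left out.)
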